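# Fit and lock the new suction filter of a vacuum former

### The arm

A 6-joint arm with a two-finger parallel gripper is mounted at the origin on the work surface. World frame = base frame: x ahead of the robot, y to its left, z up, the work surface at z = 0. Lengths are in mm, angles in rad, forces in N, time in s.
With the tool pointing down it reaches from about 275 to 750 mm from the base axis. Payload 10.2 kg.
Tool frame: the origin (TCP) lies at the very end of the fingers, on their centre line; the grasp point (between the pads) lies 19 mm behind it; z points along the fingers, y is the line along which they close (so a half turn about z gives the same grasp; the last joint's range is limited). The gripper opens to 85 mm and grips with 20 to 120 N. Pads are 22 mm wide; open, the fingers measure 114 mm over their backs; the gripper's body (76 mm by 85 mm) begins 54 mm behind the grasp point. The pads swing forward as they close: fully open they stand 13 mm farther back than shut.
Start: joints at [-1.449, 0.313, 1.498, -0, 1.331, -0.223], TCP at [177.442, -494.111, 231.294] pointing down, gripper open.
Joint ranges: [-2.94, 2.94], [-0.97, 2.17], [0.19, 2.56], [-1.23, 4.37], [0.02, 3.11], [-2.88, 2.88]. Speed limits (rad/s): [2.39, 2.39, 3.01, 3.14, 3.14, 3.14].

### API

Orientations are given as a unit quaternion [w, x, y, z].
In Python, from rig import * gives the robot as it stands. The module is installed in compiled form; this text tells all that it offers.
- The arm moves only by the shell command python3 -m crank 'ROWS' [FORCE]. ROWS is JSON, a list that holds one entry, the list of rows, each a list of 7 numbers: the shift along the tool's x, y, z in units of 25 mm (1.0 is 25 mm), then the turn, a rotation vector about the tool's x, y, z in units of 8 degrees (1.0 is 8 degrees), then the finger opening in mm, from 0 to 85.4. A call has exactly 8 rows; each row shifts and turns the commanded pose from where the row before left it, along the tool's axes as they then stand; what a row does not reach is not made up. A row lasts 1/10 s, in which the tool goes at most 50 mm and 8.59 degrees, less where a joint would pass 70% of its speed; a pose out of reach is approached as far as the arm can. A call is refused whole if a number of a shift passes 1 or a number of a turn 1, either way. A call with a gripper value outside its range is refused whole. The fingers move at their own pace and stop on an object; FORCE is the grip in N (left out, the last holds). Time passes only in rows, so rows that do not move let the fingers close, or fill a call up. It gives the time, the measured TCP pose, the force, the opening and the grip force at its end, in the units of the state.
- sense(): the state, without advancing time (a new reading comes with each control period).
- capture(name): name is "side" or "top" or "wrist"; returns the picture (384x512x3 uint8, blue, green, red); there is no depth.
- camera_model(name): a dict with "fx", "fy", "cx", "cy" (pixels), "world_from_camera" (4x4, takes a point from camera to world coordinates); the wrist camera has in their place "T_tool_cam" (4x4, takes a point from camera to tool coordinates, whose origin is the TCP and whose axes are the flange's). Camera axes: x right, y up, looking along -z (the intrinsics and any distortion apply to the point x, -y, -z); pixel columns grow to the right and rows downward; lengths in mm; the calibration is good to about 2 mm. A picture is of the moment at which its call begins: read the wrist's pose just before it. camera_model takes no time and is no camera call.
- finish_job(): hands the job in; it is judged then, once.
The state is a dict: "time_s": time; "joints": joint angles; "dq": joint speeds; "tau": joint torques, N m; "eef_pos": TCP position; "ee_rot": TCP orientation; "force": force on the tool from outside, world axes, zero at the start; "wrist_torque": the same for the moment, N m; "grip_width": opening from 0.0 (shut) to 1.0 (fully open); "grip_force": force on a finger pad.
Only numpy, scipy, OpenCV 4.12 (cv2) and the standard library are available. Lean on these libraries where they do the work, as an engineer would, in place of code of your own. Each camera call takes 0.05 s, during which the arm holds its last target. There are 200 camera calls.

### The job

Take the new filter cartridge (white with the blue grip) from the stand, push it down gently into the bayonet socket of the white vacuum former, and turn it a quarter turn clockwise until it is locked: let go, it must stay down, caught in its notches. The collar of the socket may sit a little turned in the machine, so look or feel for its slots, never force it; leave the spent cartridge in the stand.

Things in the scene. Friction and masses are not known exactly. Their poses are not given: they have to be found in the camera images.
- cartridge: New filter cartridge, loose, about 0.16 kg, upright in one of the two stand holes. Origin: centre of underside, z up its axis, x along grip and lugs; same after half a turn. White body diameter 40 mm, z=0 to 54 (nose tapers to 32 mm in the lowest 6). Two blue lugs 10 mm wide, 5 mm high (z=8 to 13) stick out along +x and -x to 28 mm from the axis. Blue cap diameter 49 mm, z=52 to 58.
- grip (a point): Where to pinch the new cartridge: on its axis, 78 mm above its underside, in the middle of the blue bar grip on the cap. Bar 50 mm long (cartridge x), 14 mm wide (y), from 58 to 86 mm above the underside. Pinch across y from above.
- spent: Spent cartridge, brown body with black grip, same size and frame as the new one, standing in the other hole of the stand. It stays there.
- stand: Fixed grey stand, 90 x 210 x 22 mm, origin at the centre of its underside, two holes of 43 mm at y = -55 and +55 mm of its frame. The cartridges hang in them by their lugs, underside 14 mm above the table.
- former: Fixed white vacuum former, 200 (x) x 280 (y) mm, flat deck 85 mm above the table, black control panel on its -x side. Origin at the centre of its underside, z up. A round aluminium forming plate, diameter 100 mm, rises 16 mm from the deck at y = +75 mm; the socket is at y = -65 mm.
- socket (a point): Centre of the bayonet socket, at the level of its top face, 88 mm above the table; axes as former. Black and steel collar, diameter 78 mm, bore 44 mm, two entry slots 13 mm wide reaching 31 mm from the axis, a red dot at each. COLLAR ANGLE NOT MEASURED: slots lie along x only within 0.3 rad either way (clamped). Lugs off the slots stand on the top face (underside 8 mm below this point).
- seat (a point): On the socket axis 10 mm below socket: top of the sprung seat at rest. It pushes up with 2.5 N plus 0.6 N per mm and bottoms hard 12 mm lower (about 10 N). Once the underside is over 19 mm below socket the lugs are under the lip; kept pressed, the cartridge turns clockwise from above (anticlockwise is blocked). Keep the cartridge-machine contact forces, summed, under 50 N.
- locked (a point): On the socket axis 16 mm below socket: where the underside rests when locked. A quarter turn (90 degrees) clockwise from the slots (green dots) the lip has 3 mm high notches, play about 8 degrees, then a hard stop; let go there, the seat lifts the lugs into the notches and holds them. Let go short of them, it stays low under the lip or springs out: not locked.

How it is judged (in metres and radians):
On the way, in this order (a step that is already met when the one before it is completed fails the run):
1. the new cartridge is lifted out of the stand (height (world z) of cartridge above 0.06 m), for 0.1 s.
2. it is pushed down into the socket against the seat, below the lip (horizontal distance between cartridge and socket below 0.005 m and z of cartridge in the frame of socket below -0.018 m), for 0.1 s.
At the end, for the whole second after the job is handed in: New cartridge released, at rest in the socket: within 5 mm of its axis, upright within 0.1 rad, grip within 0.6 rad of the socket's y axis, risen into the notches (underside 14 to 18 mm below the collar's top). Spent cartridge moved less than 30 mm (horizontal distance between cartridge and socket below 0.005 m and z of cartridge in the frame of socket between -0.018 and -0.014 m and angle between the x axis of cartridge and the y axis of socket, either way round below 0.6 rad and angle between cartridge's own z axis and vertical below 0.1 rad and linear speed of cartridge below 0.02 m/s and distance of spent from where it was at the start of the episode below 0.03 m); the robot touches nothing.
It fails at once if the cartridge is forced: more than 50 N between it and the machine (contact force between cartridge and former above 50 N).
It fails at once if the spent cartridge is moved more than 30 mm (distance of spent from where it was at the start of the episode above 0.03 m).
It fails at once if the robot hits the machine with more than 25 N (contact force between any of the fingers, the arm and former above 25 N).
It also fails if it takes over 64 s, if anything falls off the work surface, if the arm or the gripper's body presses on something with over 40 N, if the wrist force passes 120 N, or if a joint passes its speed limit or range.

## Working session

There is one attempt and no reset: what is moved stays moved. The work goes in short steps, Python scripts to look and compute and a shell command to move; the robot and the scene stay as the last step left them, time stands still between calls to the robot, and variables do not carry over. Pictures are saved under pics/ and viewed, at most 10 in all, crops included, and the job is handed in when it is done.

```bash
mkdir -p pics
python3 - <<'E'
from rig import *
import cv2,numpy as np
s=sense();print(s)
for n in("top","side","wrist"):
    cv2.imwrite(f"pics/{n}0.png",capture(n));m=camera_model(n);print(n,{k:np.round(v,3).tolist() if k!="name" else v for k,v in m.items()})
a=[cv2.imread(f"pics/{n}0.png") for n in("top","side")]
E
```

```text
{'time_s': 0.0, 'joints': array([-1.44942962e+00,  3.13482570e-01,  1.49843775e+00,  3.26782050e-05,
        1.33102926e+00, -2.23394098e-01]), 'dq': array([-0.00091639,  0.00086894,  0.00052027, -0.00077447,  0.00057966,
       -0.00191044]), 'tau': array([-7.85480861e-04, -4.12263572e+01, -2.59744263e+01, -2.81433831e-04,
        4.12336944e-03,  2.14208725e-06]), 'eef_pos': array([ 177.40185869, -493.8408466 ,  230.71817084]), 'ee_rot': array([-6.76771318e-04,  9.85179693e-01,  1.71524083e-01,  5.04443166e-05]), 'force': array([ 0.51907882,  0.70443458, -0.52989217]), 'wrist_torque': array([0.03156057, 0.02956924, 0.018396  ]), 'grip_force': 0.0, 'grip_width': 0.9989780162555238}
top {'fx': 368.189, 'fy': 368.189, 'cx': 257.008, 'cy': 188.615, 'world_from_camera': [[0.023, 0.99, -0.14, 436.098], [-1.0, 0.019, -0.024, -27.134], [-0.022, 0.14, 0.99, 838.613], [0.0, 0.0, 0.0, 1.0]]}
side {'fx': 421.836, 'fy': 421.836, 'cx': 252.866, 'cy': 185.683, 'world_from_camera': [[0.994, 0.063, -0.086, 480.289], [-0.107, 0.609, -0.786, -676.557], [0.003, 0.79, 0.613, 601.57], [0.0, 0.0, 0.0, 1.0]]}
wrist {'fx': 303.53, 'fy': 303.53, 'cx': 255.055, 'cy': 193.082, 'T_tool_cam': [[0.0, 0.958, 0.288, 74.694], [1.0, -0.0, 0.0, 0.68], [0.0, 0.288, -0.958, -143.036], [0.0, 0.0, 0.0, 1.0]]}
```

View pics/top0.png

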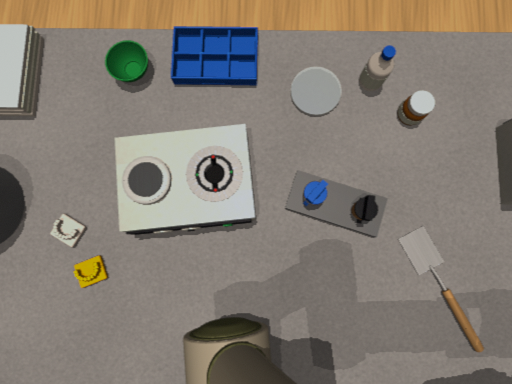

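The top view shows the socket at about (214,173), the blue new cartridge at (316,192) and the black spent one at (366,208). I'll enlarge both areas.

Run:
```python
import cv2,numpy as np
a=cv2.imread("pics/top0.png")
f=lambda r,c:cv2.resize(a[r:r+75,c:c+100],None,fx=8,fy=4*2,interpolation=cv2.INTER_CUBIC)
g=lambda r,c,h,w,k:cv2.resize(a[r:r+h,c:c+w],None,fx=k,fy=k,interpolation=cv2.INTER_CUBIC)
cv2.imwrite("pics/c1.png",np.hstack([g(135,178,75,75,5.3333),g(165,285,75,75,5.33333)]))
```

```text
(no output)
```

View pics/c1.png

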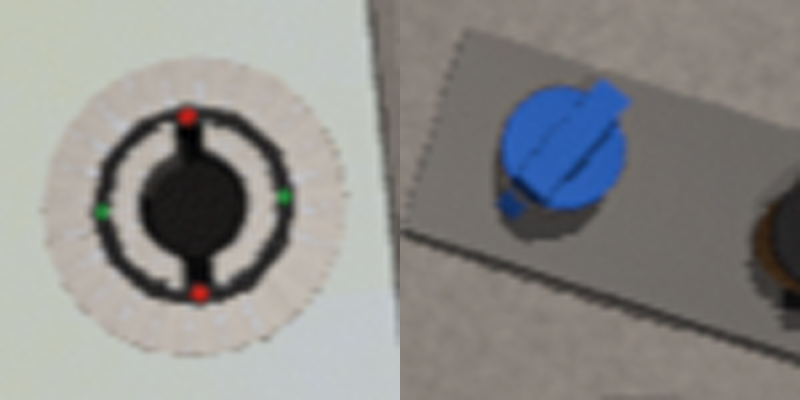

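View pics/side0.png

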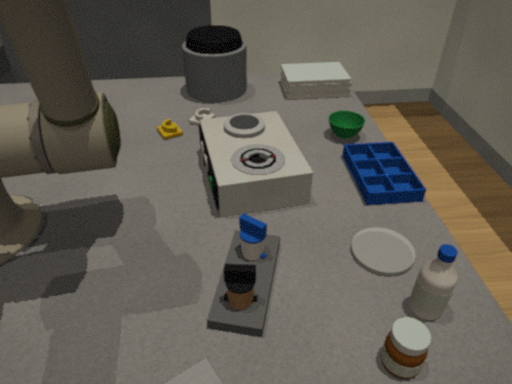

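The crop shows red dots at (188,116) and (200,293), green dots at (101,212) and (285,197), the cap centre at about (563,147), and the grip bar running up and to the right with its far end at (616,91). The side view confirms the layout, with the cartridge upright at (253,240).

```bash
cat > h.py <<'E'
import numpy as np
from rig import *
from scipy.spatial.transform import Rotation as R
def ray(m,T,p,z):
    d=T[:3,:3]@np.array([(p[0]-m["cx"])/m["fx"],-(p[1]-m["cy"])/m["fy"],-1.]);o=T[:3,3]
    return (o+d*(z-o[2])/d[2])[:2]
def tool():
    s=sense();q=s["ee_rot"];T=np.eye(4);T[:3,:3]=R.from_quat(q,scalar_first=True).as_matrix();T[:3,3]=s["eef_pos"];return T,s
def shift(p):
    T,s=tool();return T[:3,:3].T@(np.array(p)-T[:3,3])
E
python3 - <<'E'
from h import *
m=camera_model("top");T=np.array(m["world_from_camera"])
k=16/3
def w(x,y,z,o): return ray(m,T,((x+.5)/k-.5+o[0],(y+.5)/k-.5+o[1]),z)
S=(178,135);C=(285-75,165)
r=[w(*p,88,S) for p in((188,116),(200,293),(101,212),(285,197))]
print(np.round(r,1),(r[0]+r[1])/2,(r[2]+r[3])/2)
for d in(r[0]-r[1],r[3]-r[2]):print(np.degrees(np.arctan2(d[1],d[0])),np.linalg.norm(d))
C=(285-400/k,165)
for p in((563,147,72),(603,79,100),(630,102,100),(512,203,27)):print(p,w(*p,C))
E
```

```text
[[608.5  85.3]
 [538.6  77.9]
 [569.7 117.8]
 [577.   46.2]] [573.57343583  81.6089875 ] [573.33652578  81.99249799]
6.066107783785946 70.32568138264757
-84.19649437711581 71.99510227278479
(563, 147, 72) [ 539.39063595 -130.08295135]
(603, 79, 100) [ 561.97796885 -141.45031566]
(630, 102, 100) [ 553.33247661 -151.62793437]
(512, 203, 27) [ 521.64005291 -115.09150146]
```

Socket is at about (573.5, 81.8) with slots at about +6°. Cartridge is at about (539.4, −130.1) with the bar at about −41°. I'll approach with tool yaw about 139°, so joint 6 has room for the quarter turn.

```bash
python3 -m crank '[[[1,-0.5,0,0,0,0,85],[1,-0.5,0,0,0,0,85],[1,-0.5,0,0,0,0,85],[1,-0.5,0,0,0,0,85],[1,-0.5,0,0,0,0,85],[1,-0.5,0,0,0,0,85],[1,-0.5,0,0,0,0,85],[1,-0.5,0,0,0,0,85]]]' 40
python3 -m crank '[[[1,-0.5,0,0,0,0,85],[1,-0.5,0,0,0,0,85],[1,-0.5,0,0,0,0,85],[1,-0.5,0,0,0,0,85],[1,-0.5,0,0,0,0,85],[1,-0.5,0,0,0,0,85],[1,-0.5,0,0,0,0,85],[1,-0.5,0,0,0,0,85]]]'
python3 -m crank '[[[0,0,0,0,0,-0.93,85],[0,0,0,0,0,-0.93,85],[0,0,0,0,0,-0.93,85],[0,0,0,0,0,-0.93,85],[0,0,0,0,0,-0.93,85],[0,0,0,0,0,-0.93,85],[0,0,0,0,0,-0.93,85],[0,0,0,0,0,-0.93,85]]]'
python3 -m crank '[[[0,0,0,0,0,-0.93,85],[0,0,0,0,0,-0.93,85],[0,0,0,0,0,-0.93,85],[0,0,0,0,0,-0.93,85],[0,0,0,0,0,-0.93,85],[0,0,0,0,0,-0.93,85],[0,0,0,0,0,-0.93,85],[0,0,0,0,0,-0.93,85]]]'
python3 - <<'E'
from h import *
T,s=tool();print(s["joints"],T.round(3),shift([539.4,-130.1,200]))
E
```

```text
time_s: 0.95
eef_pos: [332.5, -331.4, 231.2]
ee_rot: [-0.0, 0.985, 0.172, -0.0]
force: [0.1, 0.1, -0.7]
grip_width: 1.002
grip_force: 0.0
time_s: 1.75
eef_pos: [486.9, -169.7, 231.1]
ee_rot: [-0.0, 0.985, 0.172, -0.0]
force: [-0.2, 0.3, -0.3]
grip_width: 0.994
grip_force: 0.0
time_s: 2.55
eef_pos: [486.2, -170.6, 231.1]
ee_rot: [-0.0, 0.768, 0.64, -0.0]
force: [-0.1, 0.6, -0.1]
grip_width: 0.993
grip_force: 0.0
time_s: 3.35
eef_pos: [486.2, -170.6, 231.1]
ee_rot: [-0.0, 0.349, 0.937, 0.0]
force: [0.8, 0.5, 0.8]
grip_width: 0.994
grip_force: 0.0
[-5.65141981e-01  2.91897012e-01  1.52661310e+00 -1.90499019e-05
  1.32366688e+00 -1.42215918e+00] [[-7.56000e-01  6.55000e-01 -1.00000e-03  4.86189e+02]
 [ 6.55000e-01  7.56000e-01  0.00000e+00 -1.70603e+02]
 [ 1.00000e-03 -0.00000e+00 -1.00000e+00  2.31063e+02]
 [ 0.00000e+00  0.00000e+00  0.00000e+00  1.00000e+00]] [-13.72258938  65.45597953  31.04784981]
```

```bash
python3 -m crank '[[[-0.11,0.52,0,0,0,0,85],[-0.11,0.52,0,0,0,0,85],[-0.11,0.52,0,0,0,0,85],[-0.11,0.52,0,0,0,0,85],[-0.11,0.54,0,0,0,0,85],[0,0,0,0,0,0,85],[0,0,0,0,0,0,85],[0,0,0,0,0,0,85]]]'
python3 - <<'E'
from h import *
import cv2
T,s=tool();np.save("T1.npy",T);a=capture("wrist");cv2.imwrite("pics/w1.png",a)
E
```

```text
time_s: 4.15
eef_pos: [539.6, -130.7, 231.3]
ee_rot: [-0.0, 0.352, 0.936, -0.0]
force: [-0.3, 0.2, 0.0]
grip_width: 1.0
grip_force: 0.0
```

View pics/w1.png

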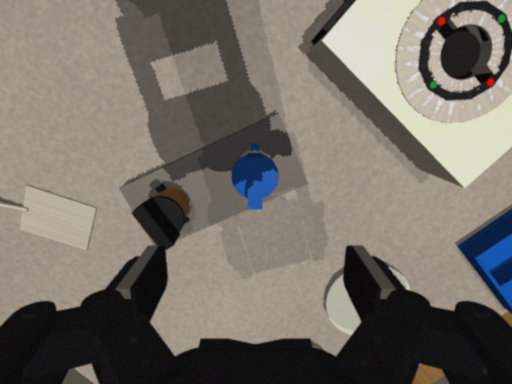

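The wrist view shows the cartridge cap at about (255,175), the bar end at (255,208) and the lug at (255,147), so the bar lies along tool x. The socket is also visible: red dots at (441,20) and (491,82), green at (501,18) and (433,85).

Run:
```python
from h import *
import cv2
m=camera_model("wrist");T=np.load("T1.npy")@np.array(m["T_tool_cam"])
for p in((255,175,72),(255,208,100),(255,147,27)):print(p,ray(m,T,p[:2],p[2]))
r=[ray(m,T,p,88) for p in((441,20),(491,82),(501,18),(433,85))]
print(r,(r[0]+r[1])/2,(r[2]+r[3])/2)
for d in(r[0]-r[1],r[3]-r[2]):print(np.degrees(np.arctan2(d[1],d[0])),np.linalg.norm(d))
a=cv2.imread("pics/w1.png")
cv2.imwrite("pics/c2.png",np.hstack([cv2.resize(a[135:220,205:305],None,fx=4,fy=4,interpolation=2),cv2.resize(a[0:85+0,412:512],None,fx=4,fy=4,interpolation=2)]))
```

```text
(255, 175, 72) [ 539.82048286 -129.74920911]
(255, 208, 100) [ 559.19087394 -146.75481229]
(255, 147, 27) [ 523.22913616 -115.15440833]
[array([539.39293287,  78.56438281]), array([611.30444351,  86.23276085]), array([571.30204163, 117.28972327]), array([579.51889969,  46.12258857])] [575.34868819  82.39857183] [575.41047066  81.70615592]
-173.9131916716345 72.3192186455918
-83.41387181236921 71.63991776888626
```

View pics/c2.png

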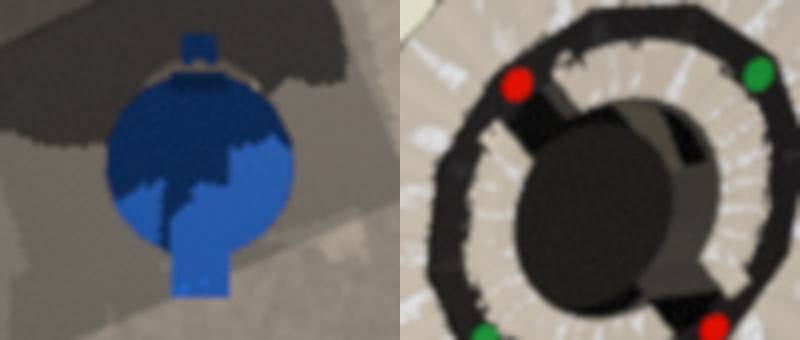

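Estimates agree. Descending to TCP z of about 76 and then gripping.

```bash
python3 -m crank '[[[0,0,1,0,0,0,50],[0,0,1,0,0,0,50],[0,0,1,0,0,0,50],[0,0,1,0,0,0,50],[0,0,0.8,0,0,0,50],[0,0,0.6,0,0,0,50],[0,0,0.5,0,0,0,50],[0,0,0.3,0,0,0,50]]]'
python3 -m crank '[[[0,0,0,0,0,0,30],[0,0,0,0,0,0,20],[0,0,0,0,0,0,0],[0,0,0,0,0,0,0],[0,0,0,0,0,0,0],[0,0,0,0,0,0,0],[0,0,0,0,0,0,0],[0,0,0,0,0,0,0]]]' 60
```

```text
time_s: 5.0
eef_pos: [539.5, -130.6, 75.5]
ee_rot: [-0.0, 0.352, 0.936, 0.0]
force: [-0.0, -0.0, 0.1]
grip_width: 0.587
grip_force: 0.0
time_s: 5.8
eef_pos: [540.2, -130.8, 77.2]
ee_rot: [0.001, 0.352, 0.936, -0.0]
force: [-0.3, -0.5, 6.9]
grip_width: 0.152
grip_force: 60.5
```

```bash
python3 -m crank '[[[0,0,-0.2,0,0,0,0],[0,0,-0.5,0,0,0,0],[0,0,-0.8,0,0,0,0],[0,0,-0.8,0,0,0,0],[0,0,-0.8,0,0,0,0],[0,0,-0.8,0,0,0,0],[0,0,-0.6,0,0,0,0],[0,0,0,0,0,0,0]]]'
python3 - <<'E'
from h import *
T,s=tool();print(s["joints"],s["force"],shift([575,82,190]))
E
```

```text
time_s: 6.6
eef_pos: [540.6, -130.7, 191.3]
ee_rot: [0.002, 0.352, 0.936, -0.0]
force: [0.3, 1.1, -2.0]
grip_width: 0.151
grip_force: 59.6
[-4.48003991e-01  4.11254647e-01  1.46561725e+00  1.27561951e-04
  1.26040309e+00 -1.29976814e+00] [ 0.31468672  1.0888211  -2.00428977] [114.20155732 182.74191003   1.1065057 ]
```

```bash
python3 -m crank '[[[0.57,0.91,0,0,0,0,0],[0.57,0.91,0,0,0,0,0],[0.57,0.91,0,0,0,0,0],[0.57,0.91,0,0,0,0,0],[0.57,0.91,0,0,0,0,0],[0.57,0.91,0,0,0,0,0],[0.57,0.91,0,0,0,0,0],[0.57,0.91,0,0,0,0,0]]]'
python3 -m crank '[[[0,0,0,0,0,-0.84,0],[0,0,0,0,0,-0.84,0],[0,0,0,0,0,-0.84,0],[0,0,0,0,0,-0.84,0],[0,0,0,0,0,-0.84,0],[0,0,0,0,0,-0.84,0],[0,0,0,0,0,-0.87,0],[0,0,0,0,0,0,0]]]'
python3 - <<'E'
from h import *
import cv2
T,s=tool();print(np.degrees(np.arctan2(T[1,0],T[0,0])),T[:,2:].round(3),shift([574.5,82,190]),s["force"],s["wrist_torque"])
np.save("T2.npy",T)
a=capture("wrist");b=capture("side");cv2.imwrite("pics/w2.png",np.hstack([cv2.resize(a[60:300,130:400],(400,356)),cv2.resize(b[70:250,160:360],(396,356),interpolation=2)]))
E
```

```text
time_s: 7.4
eef_pos: [573.6, 82.7, 188.0]
ee_rot: [-0.001, 0.352, 0.936, -0.0]
force: [0.6, 0.6, -1.7]
grip_width: 0.151
grip_force: 59.6
time_s: 8.2
eef_pos: [573.5, 81.6, 188.1]
ee_rot: [-0.001, -0.054, 0.999, 0.0]
force: [1.2, -0.1, -2.6]
grip_width: 0.151
grip_force: 59.6
-173.86442381774174 [[-1.00000e-03  5.73535e+02]
 [ 0.00000e+00  8.16120e+01]
 [-1.00000e+00  1.88060e+02]
 [ 0.00000e+00  1.00000e+00]] [-0.99815774  0.28299689 -1.94099079] [ 1.18433737 -0.13980601 -2.58181688] [-0.05200234 -0.01638347 -0.01470929]
```

View pics/w2.png

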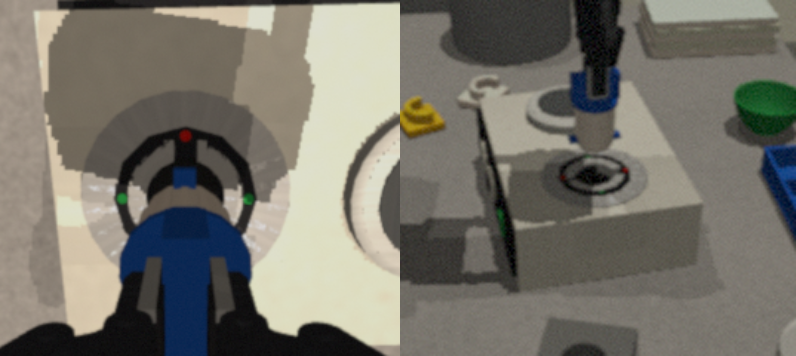

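The lug at (184,177) lines up with the red dot at (186,135). The greens at (123,199) and (249,199) are symmetric about it. I'll compute the small residual offset.

Run:
```python
from h import *
m=camera_model("wrist");T=np.load("T2.npy");W=T@np.array(m["T_tool_cam"])
def w(x,y,z):
    p=ray(m,W,((x+.5)*.675+129.5,(y+.5)*240/356+59.5),z);return (T[:3,:3].T@(np.r_[p,z]-T[:3,3])).round(1)
for p in((186,135,88),(123,199,88),(249,199,88),(184,170,138),(184,185,133),(185,208,183)):print(p,w(*p))
```

```text
(186, 135, 88) [ 34.2  -0.  100.1]
(123, 199, 88) [ -2.  -35.6 100. ]
(249, 199, 88) [ -2.   35.6 100.1]
(184, 170, 138) [26.7 -1.  50.1]
(184, 185, 133) [18.5 -1.  55.1]
(185, 208, 183) [23.9 -0.5  5.1]
```

Adjust by tool x −0.7 and y +0.7 mm, then go down to just above collar contact.

```bash
python3 -m crank '[[[-0.03,0.03,0.3,0,0,0,0],[0,0,0.4,0,0,0,0],[0,0,0.4,0,0,0,0],[0,0,0.3,0,0,0,0],[0,0,0.2,0,0,0,0],[0,0,0.1,0,0,0,0],[0,0,0,0,0,0,0],[0,0,0,0,0,0,0]]]'
python3 -m crank '[[[0,0,0.04,0,0,0,0],[0,0,0.04,0,0,0,0],[0,0,0.04,0,0,0,0],[0,0,0.04,0,0,0,0],[0,0,0.04,0,0,0,0],[0,0,0.04,0,0,0,0],[0,0,0,0,0,0,0],[0,0,0,0,0,0,0]]]'
```

```text
time_s: 9.1
eef_pos: [574.8, 82.4, 146.6]
ee_rot: [0.0, -0.053, 0.999, -0.0]
force: [0.1, 0.3, -1.9]
grip_width: 0.151
grip_force: 59.6
time_s: 9.9
eef_pos: [574.7, 82.4, 140.6]
ee_rot: [0.0, -0.053, 0.999, -0.0]
force: [-0.3, -0.2, 1.0]
grip_width: 0.149
grip_force: 59.9
```

```bash
python3 -m crank '[[[0,0,0.03,0,0,0,0],[0,0,0.03,0,0,0,0],[0,0,0.03,0,0,0,0],[0,0,0.03,0,0,0,0],[0,0,0.03,0,0,0,0],[0,0,0.03,0,0,0,0],[0,0,0,0,0,0,0],[0,0,0,0,0,0,0]]]'
```

```text
time_s: 10.7
eef_pos: [574.7, 82.4, 136.0]
ee_rot: [0.0, -0.053, 0.999, -0.0]
force: [-0.6, -0.5, 3.6]
grip_width: 0.154
grip_force: 60.3
```

The force slope of about 0.6 N/mm means it is on the spring in the slots. Pressing 5.5 mm more.

```bash
python3 -m crank '[[[0,0,0.04,0,0,0,0],[0,0,0.04,0,0,0,0],[0,0,0.04,0,0,0,0],[0,0,0.04,0,0,0,0],[0,0,0.04,0,0,0,0],[0,0,0.02,0,0,0,0],[0,0,0,0,0,0,0],[0,0,0,0,0,0,0]]]'
```

```text
time_s: 11.5
eef_pos: [574.8, 82.4, 130.6]
ee_rot: [0.0, -0.053, 0.999, -0.0]
force: [0.2, -1.0, 7.0]
grip_width: 0.149
grip_force: 60.8
```

Underside is at about −20.6 mm. Turning clockwise (+tool z).

```bash
python3 -m crank '[[[0,0,0,0,0,0.2,0],[0,0,0,0,0,0.4,0],[0,0,0,0,0,0.4,0],[0,0,0,0,0,0.4,0],[0,0,0,0,0,0.4,0],[0,0,0,0,0,0.4,0],[0,0,0,0,0,0.2,0],[0,0,0,0,0,0,0]]]'
python3 -c "
from h import *
T,s=tool();print(np.degrees(np.arctan2(T[1,0],T[0,0])),s['wrist_torque'],s['force'])"
```

```text
time_s: 12.3
eef_pos: [574.7, 82.5, 130.7]
ee_rot: [0.0, 0.115, 0.993, 0.0]
force: [-0.0, -0.1, 6.8]
grip_width: 0.149
grip_force: 60.8
166.83113664283633 [0.11538384 0.05417521 0.07167821] [-2.01278150e-03 -5.57656998e-02  6.78348692e+00]
```

Turning freely, so I'll continue to about 85°.

```bash
python3 -m crank '[[[0,0,0,0,0,0.4,0],[0,0,0,0,0,0.6,0],[0,0,0,0,0,0.6,0],[0,0,0,0,0,0.6,0],[0,0,0,0,0,0.6,0],[0,0,0,0,0,0.4,0],[0,0,0,0,0,0.2,0],[0,0,0,0,0,0,0]]]'
python3 -m crank '[[[0,0,0,0,0,0.4,0],[0,0,0,0,0,0.6,0],[0,0,0,0,0,0.6,0],[0,0,0,0,0,0.6,0],[0,0,0,0,0,0.6,0],[0,0,0,0,0,0.4,0],[0,0,0,0,0,0.2,0],[0,0,0,0,0,0,0]]]'
python3 -m crank '[[[0,0,0,0,0,0.3,0],[0,0,0,0,0,0.3,0],[0,0,0,0,0,0.3,0],[0,0,0,0,0,0.3,0],[0,0,0,0,0,0.2,0],[0,0,0,0,0,0.1,0],[0,0,0,0,0,0,0],[0,0,0,0,0,0,0]]]'
python3 -c "
from h import *
T,s=tool();print(np.degrees(np.arctan2(T[1,0],T[0,0])),s['wrist_torque'],s['force'])"
```

```text
time_s: 13.1
eef_pos: [574.8, 82.5, 130.7]
ee_rot: [0.0, 0.345, 0.939, 0.0]
force: [0.1, -0.8, 6.3]
grip_width: 0.154
grip_force: 60.8
time_s: 13.9
eef_pos: [574.9, 82.5, 130.7]
ee_rot: [0.0, 0.556, 0.831, 0.0]
force: [0.3, 0.4, 6.5]
grip_width: 0.155
grip_force: 60.8
time_s: 14.7
eef_pos: [574.9, 82.5, 130.7]
ee_rot: [0.0, 0.64, 0.769, 0.0]
force: [0.5, 0.1, 6.4]
grip_width: 0.151
grip_force: 60.8
100.4745123517255 [ 0.03398016 -0.04727689  0.0042017 ] [0.53810268 0.12487134 6.44672296]
```

```bash
python3 -m crank '[[[0,0,0,0,0,0.1,0],[0,0,0,0,0,0.1,0],[0,0,0,0,0,0.1,0],[0,0,0,0,0,0.1,0],[0,0,0,0,0,0.1,0],[0,0,0,0,0,0.1,0],[0,0,0,0,0,0,0],[0,0,0,0,0,0,0]]]'
python3 -c "
from h import *
T,s=tool();print(np.degrees(np.arctan2(T[1,0],T[0,0])),s['wrist_torque'],s['force'])"
```

```text
time_s: 15.5
eef_pos: [574.9, 82.5, 130.7]
ee_rot: [0.0, 0.671, 0.741, 0.0]
force: [0.5, -0.3, 5.6]
grip_width: 0.148
grip_force: 60.8
95.67619033747762 [ 0.02251923  0.04159832 -0.04178759] [ 0.50054974 -0.28285716  5.62776381]
```

Turned 90.4° with no torque. I'll ease up 4.5 mm into the notch and feel for it.

```bash
python3 -m crank '[[[0,0,-0.03,0,0,0,0],[0,0,-0.03,0,0,0,0],[0,0,-0.03,0,0,0,0],[0,0,-0.03,0,0,0,0],[0,0,-0.03,0,0,0,0],[0,0,-0.03,0,0,0,0],[0,0,0,0,0,0,0],[0,0,0,0,0,0,0]]]'
python3 -m crank '[[[0,0,-0.02,0,0,0,0],[0,0,-0.02,0,0,0,0],[0,0,0,0,0,0,0],[0,0,0,0,0,0,0],[0,0,0,0,0,0,0],[0,0,0,0,0,0,0],[0,0,0,0,0,0,0],[0,0,0,0,0,0,0]]]'
python3 -c "
from h import *
T,s=tool();print(np.degrees(np.arctan2(T[1,0],T[0,0])),s['wrist_torque'],s['force'])"
```

```text
time_s: 16.3
eef_pos: [574.8, 82.4, 134.9]
ee_rot: [0.0, 0.671, 0.741, 0.0]
force: [2.5, 0.9, 4.4]
grip_width: 0.15
grip_force: 60.4
time_s: 17.1
eef_pos: [574.6, 82.5, 135.3]
ee_rot: [-0.0, 0.671, 0.741, -0.0]
force: [4.8, 1.4, -4.2]
grip_width: 0.149
grip_force: 59.2
95.67766480320144 [ 0.18600565 -1.17696866  0.02598207] [ 4.84828155  1.3656894  -4.23599697]
```

Held firmly at underside of about 72 mm (−16), so it is in the notch. I'll relax 1 mm, release and retreat.

```bash
python3 -m crank '[[[0,0,0.04,0,0,0,0],[0,0,0,0,0,0,0],[0,0,0,0,0,0,18],[0,0,0,0,0,0,24],[0,0,0,0,0,0,35],[0,0,0,0,0,0,45],[0,0,0,0,0,0,45],[0,0,0,0,0,0,45]]]'
python3 -m crank '[[[0,0,-0.3,0,0,0,45],[0,0,-0.6,0,0,0,45],[0,0,-0.8,0,0,0,45],[0,0,-0.8,0,0,0,45],[0,0,-0.8,0,0,0,45],[0,0,-0.6,0,0,0,45],[0,0,0,0,0,0,45],[0,0,0,0,0,0,45]]]'
python3 - <<'E'
from h import *
import cv2
T,s=tool();np.save("T3.npy",T);print(s["force"])
a=capture("wrist");b=capture("side");cv2.imwrite("pics/w3.png",np.hstack([cv2.resize(a[60:300,130:400],(400,356)),cv2.resize(b[70:250,160:360],(396,356),interpolation=2)]))
E
```

```text
time_s: 17.9
eef_pos: [574.5, 82.4, 134.7]
ee_rot: [-0.0, 0.671, 0.741, -0.0]
force: [-0.2, 0.3, -0.4]
grip_width: 0.527
grip_force: 0.0
time_s: 18.7
eef_pos: [574.4, 82.4, 232.1]
ee_rot: [-0.0, 0.671, 0.741, -0.0]
force: [-0.6, -0.8, 0.1]
grip_width: 0.527
grip_force: 0.0
[-0.59388306 -0.82204402  0.08346608]
```

View pics/w3.png

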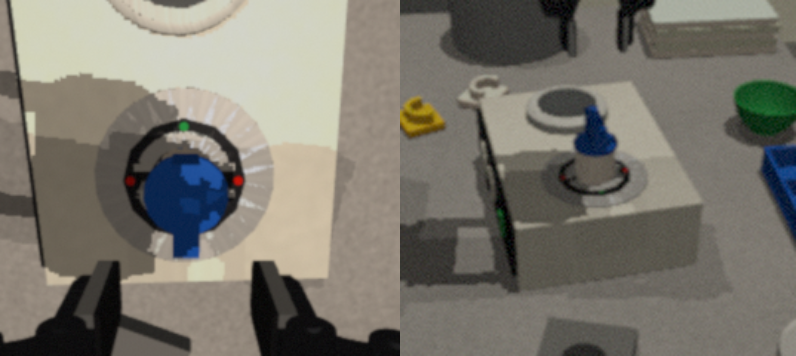

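The cartridge sits upright in the collar. Its cap is at about (185,193), the bar points along the green-dot line to (186,258), and the fingers are clear. Handing in.

```bash
python3 -c "
from rig import *
print(finish_job())"
```

```text
the job is handed in; nothing more can be done
None
```

The new cartridge is in the socket, turned 90° clockwise and released; it held against an upward pull about 16 mm below the collar top and stayed down. I didn't touch the spent cartridge, and I handed the job in at about 19 s, but the interface gave no verdict.

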